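Find the blind hole of a spacer on a feeler pin and hold it hole-up

TASK

The brass spacer lying in the V-block has a blind hole in one of its four flats, and it is turned away underneath. Pick the spacer up by its two end discs and lower it, hole down, over the upright feeler pin until you feel the pin strike the bottom of the hole; then turn the spacer over (laying it back in the V-block to take a fresh grip as needed) and finish still holding it in the gripper, hole facing straight up, at least 18 cm above the worktop and touching neither block nor pin. Leave the eyeglass, the tin, the wooden cup and the clock wheel where they stand.

Things in the scene. Friction and masses are not known exactly. Their poses are not given: they have to be found in the camera images.
- spacer: Brass spool, 160 g: two discs of 40 mm diameter, 12 mm thick, with a 28 x 28 mm square block 22 mm long between; 46 mm over the flat ends, where it is gripped. Origin at its centre, z along its axle (level at the start), x out of the blind hole: 14 mm wide, 14 mm deep, mouth 14 mm from the origin in the +x flat, bottom at the origin. Starts in the V-block, hole within 75 degrees of straight down.
- v_block: Grey and steel V-block, fixed, 34 mm long along its groove, 66 mm across, rims 91 mm high. Origin on the worktop under its centre; x up, z level along the groove, y across. Its 90-degree groove carries the spacer by both discs, axle along the groove 96 mm above the worktop, each disc standing 6 mm out past the block; the spacer lies there at any roll angle and stays as laid.
- feeler: Feeler pin fixed to the worktop: dark round foot 48 mm in diameter and 8 mm high, grey column 22 mm in diameter up to 68 mm, and from there an upright steel pin 8 mm in diameter with a round end, up to 102 mm. Origin on the worktop at its centre, z up. Beyond it to the right a wall stands out into the room: swing in close to the robot, not wide.
- pin_tip (a point): Very top of the feeler pin, 102 mm above the worktop. With the pin on the bottom of the hole, the spacer's origin is at this point.
- loupe: Black watchmaker's eyeglass, 36 mm wide, 31 mm high, loose; leave alone. Origin under its centre.
- round_tin: Round grey metal tin, 36 mm wide, 19 mm high, loose; leave alone. Origin under its centre.
- oil_cup: Small turned rosewood cup, 30 mm wide, 20 mm high, loose; leave alone. Origin under its centre.
- clock_wheel: Brass clock wheel with its arbor, 34 mm wide, 11 mm high, loose; leave alone. Origin under its centre.

How it is judged:
By the outcome, as a careful person would: the job done as asked, in the order asked, and still so for the second after the job is handed in, while the arm keeps its last pose, push and grip.
It also fails if it takes over 64 s, if anything falls off the work surface, if the arm or the gripper's body presses on something with over 40 N, if the wrist force passes 120 N, or if a joint passes its speed limit or range.

ROBOT

A 7-joint arm with a two-finger parallel gripper is mounted at the origin on a cart in front of the work surface, level with it; the furniture and walls round the work are solid. World frame = base frame: x ahead of the robot, y to its left, z up, the work surface at z = 0. Lengths are in m, angles in rad, forces in N, time in s.
With the tool pointing down it reaches from about 0.425 to 1.025 m from the base axis. Payload 9.4 kg.
Tool frame: the origin (TCP) lies at the very end of the fingers, on their centre line; the grasp point (between the pads) lies 19 mm behind it; z points along the fingers, y is the line along which they close (so a half turn about z gives the same grasp; the last joint's range is limited). The gripper opens to 85 mm and grips with 20 to 120 N. Pads are 22 mm wide; open, the fingers measure 114 mm over their backs; the gripper's body (76 mm by 85 mm) begins 54 mm behind the grasp point. The pads swing forward as they close: fully open they stand 13 mm farther back than shut.
Start: joints at [1.223, 0.599, -0.003, 1.599, 0.002, 0.943, -0.08], TCP at [0.194, -0.699, 0.231] pointing down, gripper open.
Joint ranges: [-2.57, 2.57], [-0.35, 1.97], [-1.29, 1.29], [0.11, 2.56], [-1.05, 4.19], [0.11, 1.86], [-2.63, 2.63]. Speed limits (rad/s): [2.22, 2.22, 3.01, 3.01, 3.14, 3.14, 3.14].

INTERFACE

Orientations are given as a 3x3 rotation matrix whose columns are the frame's x, y, z axes.
In Python, from plant import arm, get_image, order gives the robot as it stands.
- The arm moves only by the tool arm_command, never from a script. Its argument "deltas" is a list of rows, each a list of 3 entries, a list of its own where there are three numbers: the shift along the tool's x, y, z in mm, then the turn, a rotation vector about the tool's x, y, z in rad, then the finger opening in mm, from 0 to 85.4. A call has 1 to 20 rows; each row is the pose to reach, as a shift and turn from the pose commanded when the call began, along the tool's axes at that moment; what a row does not reach only later rows make up. A row lasts 1/8 s, in which the tool goes at most 62.5 mm and 10.7 degrees, less where a joint would pass 70% of its speed; a pose out of reach is approached as far as the arm can. A call with a gripper value outside its range is refused whole. The fingers move at their own pace and stop on an object; the grip force is fixed at half the most. Time passes only in rows, so rows that repeat a pose let the fingers close. It gives the time, the measured TCP pose, the force, the opening and the grip force at its end, in the units of the state.
- arm.read_state(): the state, without advancing time (a new reading comes with each control period).
- get_image(name): name is "scene" or "top" or "wrist"; returns a dict with "image" (400x640x3 uint8, red, green, blue), "z_map" (400x640 float32, m along the optical axis (not along the pixel's ray), 0 where there is no reading), "intrinsics" (3x3 intrinsics, pixels), "pose" (4x4, takes a point from camera to world coordinates). Camera axes: x right, y up, looking along -z (the intrinsics and any distortion apply to the point x, -y, -z); pixel columns grow to the right and rows downward; lengths in m; the calibration is good to about 2 mm. A picture is of the moment at which its call begins.
- order.finish_job(): hands the job in; it is judged then, once.
The state is a dict: "time": time; "joint_pos": joint angles; "joint_velocities": joint speeds; "joint_torque": joint torques, N m; "tcp_pos": TCP position; "eef_rot": TCP orientation; "wrist_force": force on the tool from outside, world axes, zero at the start; "torque": the same for the moment, N m; "grip_width": finger opening in m; "grip_force": force on a finger pad.
Only numpy, scipy, OpenCV 4.12 (cv2) and the standard library are available. Lean on these libraries where they do the work, as an engineer would, in place of code of your own. Each camera call takes 0.05 s, during which the arm holds its last target. There are 200 camera calls.

## Working session

There is one attempt and no reset: what is moved stays moved. The work goes in short steps, Python scripts to look and compute and a tool call to move; the robot and the scene stay as the last step left them, time stands still between calls to the robot, and variables do not carry over. Pictures are saved under pics/ and viewed, at most 10 in all, crops included, and the job is handed in when it is done.

Besides the shell and the picture viewer there is one more tool, called after ">>>" by a JSON object that holds its "name" and its "arguments". arm_command: Moves the arm, as the interface text tells. Its arguments: {"type":"object","properties":{"deltas":{"type":"array","items":{"type":"array"}}},"required":["deltas"]}

```bash
ls; mkdir -p pics
python3 - <<'E'
from plant import arm,get_image
import cv2,numpy as np
s=arm.read_state()
for k,v in s.items(): print(k,np.round(v,3).tolist())
for n in("scene","top","wrist"):
    d=get_image(n); np.savez(f"pics/{n}0.npz",**d)
    cv2.imwrite(f"pics/{n}0.png",d["image"][:,:,::-1]); print(n,np.round(d["pose"],3).tolist(),d["intrinsics"].tolist(),[k for k in d])
E
```

```text
pics
time 0.0
joint_pos [1.223, 0.6, -0.003, 1.6, 0.002, 0.943, -0.08]
joint_velocities [-0.001, -0.002, -0.001, 0.001, -0.0, 0.004, -0.001]
joint_torque [-0.0, -77.645, 1.564, -25.801, 0.012, 0.009, 0.0]
tcp_pos [0.194, -0.698, 0.23]
eef_rot [[0.964, 0.268, -0.001], [0.268, -0.964, 0.001], [-0.0, -0.002, -1.0]]
wrist_force [1.397, -0.705, 0.208]
torque [0.02, 0.068, -0.004]
grip_force 0.0
grip_width 0.086
scene [[-0.882, 0.234, -0.41, 0.101], [-0.471, -0.477, 0.742, 0.512], [-0.022, 0.847, 0.531, 0.526], [0.0, 0.0, 0.0, 1.0]] [[458.8887102539646, 0.0, 314.5425272013222], [0.0, 458.8887102539646, 199.09935622559178], [0.0, 0.0, 1.0]] ['image', 'z_map', 'intrinsics', 'pose']
top [[0.005, 0.998, -0.065, 0.369], [-1.0, 0.004, -0.004, -0.131], [-0.004, 0.065, 0.998, 1.085], [0.0, 0.0, 0.0, 1.0]] [[465.58693525847093, 0.0, 321.3147295544263], [0.0, 465.58693525847093, 203.72794276774437], [0.0, 0.0, 1.0]] ['image', 'z_map', 'intrinsics', 'pose']
wrist [[0.267, 0.931, 0.25, 0.256], [-0.964, 0.258, 0.068, -0.681], [-0.001, -0.259, 0.966, 0.373], [0.0, 0.0, 0.0, 1.0]] [[290.3813268083093, 0.0, 320.63596722206114], [0.0, 290.3813268083093, 193.28879682170253], [0.0, 0.0, 1.0]] ['image', 'z_map', 'intrinsics', 'pose']
```

View pics/top0.png

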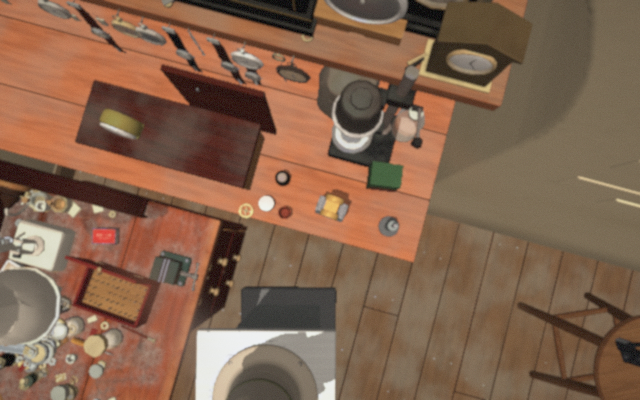

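View pics/scene0.png

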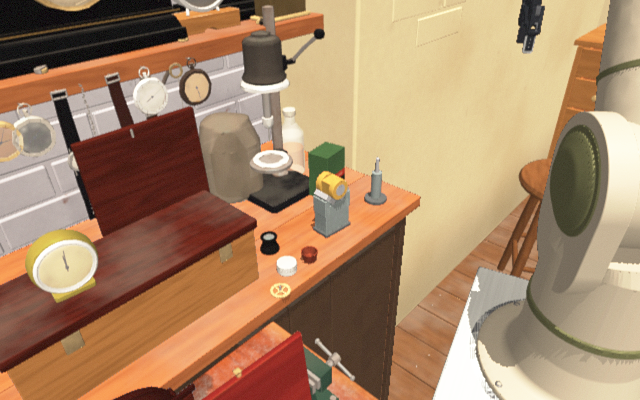

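The top view shows the spacer in the V-block at (332,206), the feeler at (389,226), and the loose items at (283,177), (266,203), (285,212) and (246,211). The scene view shows the spacer at (331,186), the block below it at (332,212) and the pin at (377,165).

```bash
cat > h.py <<'E'
import numpy as np,cv2
def cloud(d):
    z=d["z_map"];K=d["intrinsics"];v,u=np.mgrid[:z.shape[0],:z.shape[1]]
    P=np.stack([(u-K[0,2])/K[0,0]*z,-(v-K[1,2])/K[1,1]*z,-z],-1)
    return P@d["pose"][:3,:3].T+d["pose"][:3,3]
def proj(d,p):
    q=np.linalg.inv(d["pose"])@np.append(p,1);K=d["intrinsics"]
    return K[0,0]*q[0]/-q[2]+K[0,2],K[1,1]*-q[1]/-q[2]+K[1,2]
def onplane(d,u,v,h):
    K=d["intrinsics"];r=d["pose"][:3,:3]@np.array([(u-K[0,2])/K[0,0],-(v-K[1,2])/K[1,1],-1]);o=d["pose"][:3,3]
    return o+r*(h-o[2])/r[2]
E
python3 - <<'E'
from h import *
T=dict(np.load("pics/top0.npz"));S=dict(np.load("pics/scene0.npz"))
for n,D in(("top",T),("scene",S)):
    P=cloud(D)
    print(n,"table z",np.median(P[215:225,300:310,2]) if n=="top" else np.median(P[255:262,330:345,2]))
for n,u,v,h in(("spacer",332,206,.1),("feeler",389,226,.05),("loupe",283,177,.03),("tin",266,203,.019),("cup",285,212,.02),("wheel",246,211,.01)): print(n,onplane(T,u,v,h).round(3))
for n,D,(u,v) in(("top",T,(360,206)),("scene",S,(350,190))):
    c=D["image"][v-50:v+50,u-66:u+66,::-1]
    cv2.imwrite(f"pics/{n}c.png",cv2.resize(c,None,fx=6,fy=6,interpolation=cv2.INTER_CUBIC))
P=cloud(T); m=np.zeros(P.shape[:2],bool); m[180:225,310:355]=1
for lo,hi in((.1,.13),(.06,.1)):
    k=m&(P[...,2]>lo)&(P[...,2]<hi);print(lo,k.sum(),P[k].mean(0).round(4) if k.any() else 0)
    if k.any():
        (c,wh,a)=cv2.minAreaRect((P[k][:,:2]*1000).astype(np.float32));print(c,wh,a)
P=cloud(S); m=np.zeros(P.shape[:2],bool); m[165:240,305:355]=1
for lo,hi in((.085,.13),(.03,.085)):
    k=m&(P[...,2]>lo)&(P[...,2]<hi);print(lo,k.sum(),P[k].mean(0).round(4));print(cv2.minAreaRect((P[k][:,:2]*1000).astype(np.float32)))
E
```

```text
top table z -5.188456043103695e-05
scene table z -0.004369699604123367
spacer [ 0.429 -0.149  0.1  ]
feeler [ 0.388 -0.277  0.05 ]
loupe [ 0.499 -0.039  0.03 ]
tin [0.44  0.001 0.019]
cup [ 0.42  -0.043  0.02 ]
wheel [0.422 0.048 0.01 ]
0.1 354 [ 0.4279 -0.148   0.1112]
(427.9396057128906, -148.21383666992188) (38.09961700439453, 46.440372467041016) 69.90973663330078
0.06 243 [ 0.4271 -0.1489  0.0876]
(425.9132995605469, -147.69273376464844) (64.85894775390625, 42.15586471557617) 69.64960479736328
0.085 614 [ 0.4275 -0.138   0.1007]
((454.80426025390625, -167.09793090820312), (58.09847640991211, 125.4825668334961), 46.713680267333984)
0.03 1294 [ 0.4469 -0.1698  0.0591]
((456.175048828125, -196.3053741455078), (79.56709289550781, 179.63475036621094), 32.716026306152344)
```

View pics/topc.png

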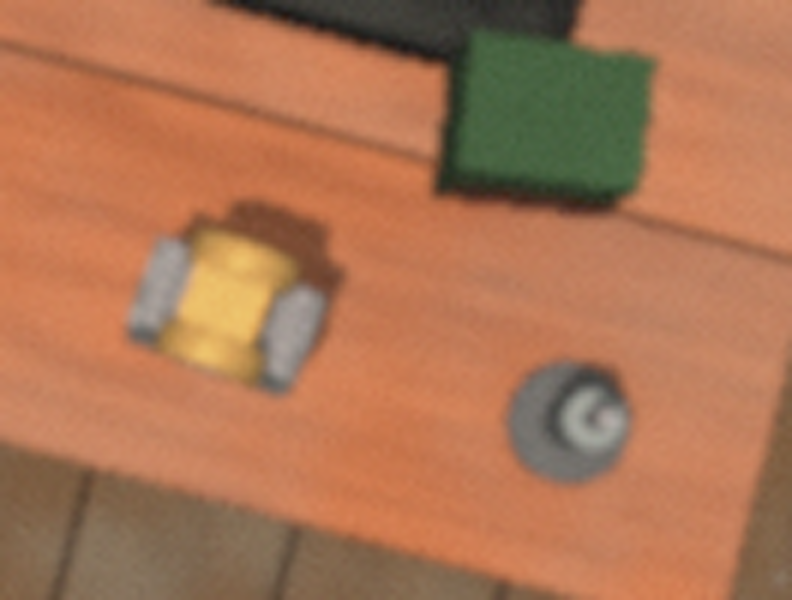

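View pics/scenec.png

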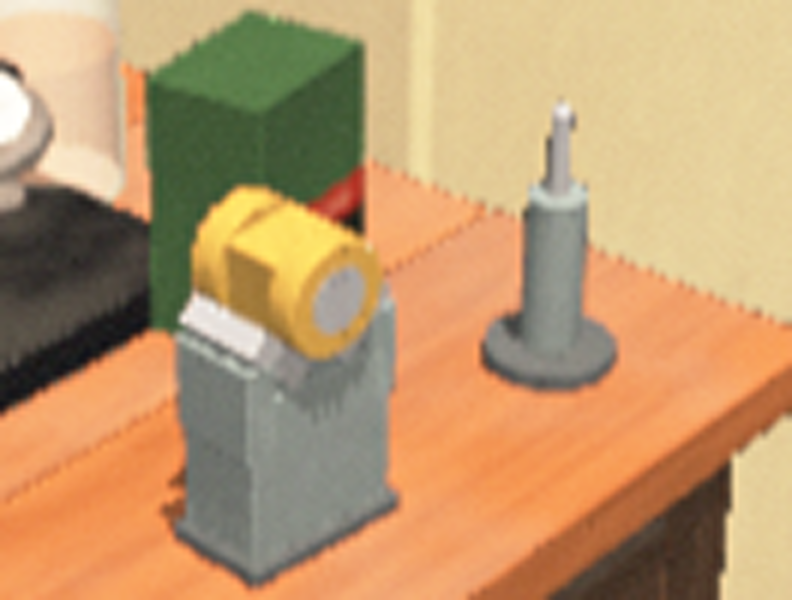

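The close-ups show the axle running radially away from the robot, with grey steel block faces either side of it. The roll can't be read yet, and the hole isn't visible from above. I'll check how far the wall extends before swinging.

Run:
```python
from h import *
T=dict(np.load("pics/top0.npz"));S=dict(np.load("pics/scene0.npz"));P=cloud(T)
for u,v in((440,200),(460,215),(500,225),(560,230),(620,245),(620,270),(450,240),(480,180),(480,120),(600,200)): print(u,v,P[v,u].round(3))
# feeler: top points above .07 and column
k=np.zeros(P.shape[:2],bool);k[205:245,370:410]=1
for lo,hi in((.004,.02),(.05,.105)):
    q=P[k&(P[...,2]>lo)&(P[...,2]<hi)];print(lo,len(q),q.mean(0).round(4),cv2.minEnclosingCircle((q[:,:2]*1000).astype(np.float32)))
print("tip top",onplane(T,360-66+600/6,206-50+415/6,.1).round(4),"tip scene",onplane(S,350-66+563/6,140+105/6,.101).round(4))
print("foot top",onplane(T,360-66+570/6,206-50+422/6,.008).round(4))
PS=cloud(S)
for u,v in((380,60),(420,150),(450,250),(500,200),(420,300)): print("scene wall",PS[v,u].round(3))
W=dict(np.load("pics/wrist0.npz"));PW=cloud(W)
print([PW[v,u].round(2).tolist() for u,v in((100,200),(50,100),(320,60),(600,60))])
```

```text
440 200 [ 0.472 -0.476 -0.29 ]
460 215 [ 0.437 -0.602 -0.52 ]
500 225 [ 0.403 -0.731 -0.498]
560 230 [ 0.384 -0.801 -0.237]
620 245 [ 0.343 -0.954 -0.214]
620 270 [ 0.232 -1.313 -0.786]
450 240 [ 0.348 -0.638 -0.785]
480 180 [ 0.479 -0.445  0.155]
480 120 [ 0.585 -0.425  0.22 ]
600 200 [ 0.432 -0.622  0.259]
0.004 265 [ 0.3907 -0.2802  0.0079] ((392.587646484375, -285.7045593261719), 63.3848876953125)
0.05 85 [ 0.3892 -0.2803  0.072 ] ((389.4172058105469, -281.9800720214844), 10.813034057617188)
tip top [ 0.3891 -0.2804  0.1   ] tip scene [ 0.3892 -0.2781  0.101 ]
foot top [ 0.3882 -0.2828  0.008 ]
scene wall [ 0.472 -0.483  0.237]
scene wall [ 0.414 -0.701 -0.074]
scene wall [ 0.33  -1.019 -0.642]
scene wall [ 0.214 -1.454 -0.617]
scene wall [ 0.38  -0.82  -0.765]
[[-0.32, 0.11, -0.78], [0.11, -0.01, -0.4], [0.43, -0.63, -0.7], [0.36, -0.89, 0.11]]
```

>>> {"name": "arm_command", "arguments": {"deltas": [[[0,-40,0],[0,0,0],85],[[0,-90,0],[0,0,0],85],[[0,-145,0],[0,0,0],85],[[0,-200,0],[0,0,0],85],[[0,-250,0],[0,0,0],85],[[55,-268,0],[0,0,-0.12],85],[[109,-278,0],[0,0,-0.24],85],[[162,-294,0],[0,0,-0.36],85],[[212,-317,0],[0,0,-0.48],85],[[260,-345,0],[0,0,-0.6],85],[[303,-379,0],[0,0,-0.72],85],[[343,-418,0],[0,0,-0.84],85],[[373,-468,0],[0,0,-0.955],85],[[373,-468,0],[0,0,-0.955],85]]}}

```text
time: 1.9
tcp_pos: [0.4293, -0.1439, 0.2314]
eef_rot: [[0.33, 0.944, 0.001], [0.944, -0.33, 0.001], [0.001, 0.0, -1.0]]
wrist_force: [-0.1, -1.7, -0.0]
grip_width: 0.0853
grip_force: 0.0
```

```bash
cat >> h.py <<'E'
def snap(name,i):
    from plant import get_image
    d=get_image(name);np.savez(f"pics/{name}{i}.npz",**d);cv2.imwrite(f"pics/{name}{i}.png",d["image"][:,:,::-1]);return d
def st():
    from plant import arm
    s=arm.read_state()
    for k in("time","joint_pos","tcp_pos","wrist_force","grip_width","grip_force"):print(k,np.round(s[k],4).tolist())
    print("rot",np.round(s["eef_rot"],3).tolist());return s
E
python3 - <<'E'
from h import *
st();snap("wrist",1)
E
```

```text
time 1.9
joint_pos [0.5058, 0.2972, -0.3863, 2.183, 0.1724, 0.6889, -0.3353]
tcp_pos [0.4293, -0.1439, 0.2314]
wrist_force [-0.0868, -1.6923, -0.0094]
grip_width 0.0853
grip_force 0.0
rot [[0.33, 0.944, 0.001], [0.944, -0.33, 0.001], [0.001, 0.0, -1.0]]
```

View pics/wrist1.png

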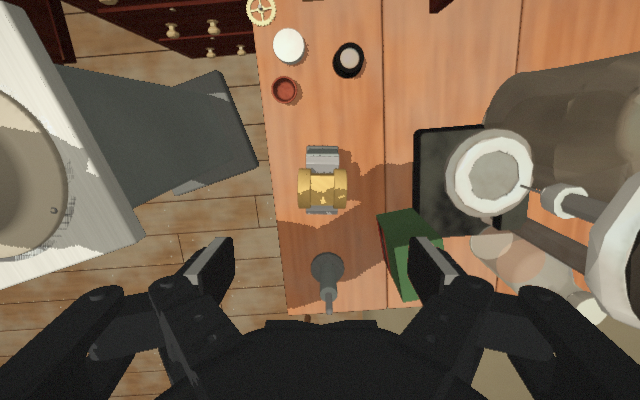

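The spacer is at (322,188) and the feeler at (327,270), with no hole visible from above. I'll measure the roll of the flats from the depth map.

Run:
```python
from h import *
W=dict(np.load("pics/wrist1.npz"));P=cloud(W);im=W["image"].astype(int)
hsv=cv2.cvtColor(W["image"],cv2.COLOR_RGB2HSV)
m=np.zeros(P.shape[:2],bool);m[155:225,285:360]=1
k=m&(P[...,2]>.085)&(P[...,2]<.125)&(hsv[...,1]>90)&(hsv[...,0]>15)&(hsv[...,0]<35)
q=P[k];print(len(q),q.mean(0),cv2.minAreaRect((q[:,:2]*1000).astype(np.float32)))
v,u=np.nonzero(k);print(cv2.minAreaRect(np.stack([u,v],1).astype(np.float32)))
a=np.deg2rad(-19.5);ax=np.array([np.cos(a),np.sin(a)]);lf=np.array([-ax[1],ax[0]])
(c,_,_)=cv2.minAreaRect((q[:,:2]*1000).astype(np.float32));c=np.array(c)/1000
s=(q[:,:2]-c)@ax*1000;t=(q[:,:2]-c)@lf*1000
for lo in range(-24,24,4):
    j=(s>=lo)&(s<lo+4);print(lo,j.sum(),q[j,2].max().round(4) if j.any() else 0, t[j].min().round(1),t[j].max().round(1))
j=abs(s)<7
for lo in range(-22,22,3):
    i=j&(t>=lo)&(t<lo+3)
    if i.any():print("t",lo+1.5,i.sum(),np.median(q[i,2]).round(4),"V",np.median(hsv[k][i,2]))
c=W["image"][140:235,270:375,::-1];cv2.imwrite("pics/w1c.png",cv2.resize(c,None,fx=6,fy=6,interpolation=cv2.INTER_CUBIC))
```

```text
1743 [ 0.42937263 -0.14452821  0.1101939 ] ((428.4134521484375, -146.4675750732422), (37.43410110473633, 45.737083435058594), 70.06645965576172)
((321.5, 188.0), (40.0, 49.0), 90.0)
-24 107 0.1165 -16.9 18.7
-20 172 0.117 -17.1 18.9
-16 161 0.1166 -18.6 18.7
-12 165 0.116 -16.5 18.1
-8 124 0.1125 -12.8 13.8
-4 124 0.1118 -13.5 13.8
0 128 0.1122 -14.0 13.9
4 158 0.1126 -13.7 13.9
8 138 0.1156 -17.4 17.5
12 173 0.1167 -18.2 18.4
16 176 0.1171 -18.3 18.3
20 117 0.1166 -17.7 18.2
t -14.5 8 0.111 V 146.0
t -11.5 42 0.1109 V 157.5
t -8.5 49 0.1104 V 159.0
t -5.5 48 0.1103 V 159.0
t -2.5 48 0.1101 V 159.0
t 0.5 46 0.1096 V 231.5
t 3.5 45 0.1093 V 241.0
t 6.5 47 0.109 V 242.0
t 9.5 48 0.1087 V 242.0
t 12.5 82 0.1079 V 240.0
```

View pics/w1c.png

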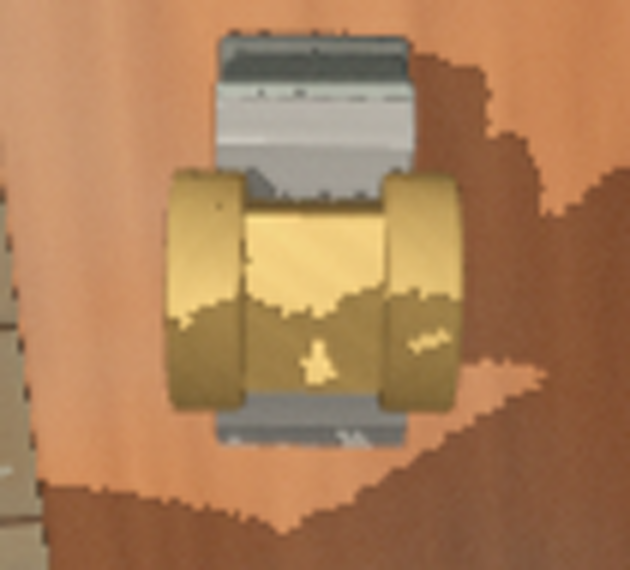

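The top flat has no hole and its normal leans about 6.7° to the left. So the hole is in the bottom flat, about 6.7° right of straight down. I'll grip with the tool body leaning 45° left, so that each half-turn step stays within ±45–50°. First I'll go to a standoff at that tilt.

>>> {"name": "arm_command", "arguments": {"deltas": [[[12,0,0],[0,-0.16,0],85],[[25,0,0],[0,-0.32,0],85],[[40,0,10],[0,-0.48,0],85],[[51,0,30],[0,-0.64,0],85],[[61,0,50],[0,-0.785,0],85],[[61,0,60],[0,-0.785,0],85],[[61,0,60],[0,-0.785,0],85],[[61,0,60],[0,-0.785,0],85]]}}

```text
time: 2.95
tcp_pos: [0.4484, -0.0922, 0.1724]
eef_rot: [[0.242, 0.94, -0.24], [0.665, -0.341, -0.664], [-0.706, 0.001, -0.708]]
wrist_force: [-0.3, 0.4, 0.7]
grip_width: 0.0849
grip_force: 0.0
```

```bash
cat >> h.py <<'E'
A=np.deg2rad(-19.9);AX=np.array([np.cos(A),np.sin(A),0]);LF=np.array([-AX[1],AX[0],0]);UP=np.array([0,0,1.])
def tilt(s): R=np.array(s["eef_rot"]);return np.degrees(np.arctan2(R[:,2]@LF,-R[2,2]))
def to(s,p):  # mm in tool axes from measured pose
    return (np.array(s["eef_rot"]).T@(np.array(p)-s["tcp_pos"])*1000).round(1)
E
python3 - <<'E'
from h import *
s=st();print("tilt",tilt(s));d=snap("wrist",2);P=cloud(d)
T=dict(np.load("pics/top0.npz"));PT=cloud(T);print("green",PT[175,385],PT[168,375],PT[185,395])
hsv=cv2.cvtColor(d["image"],cv2.COLOR_RGB2HSV)
C=np.array([.4283,-.147,.096])
k=(np.linalg.norm(P-C,axis=-1)<.035)&(hsv[...,1]>90)&(hsv[...,0]>15)&(hsv[...,0]<35)
q=P[k]-C;a=q@AX*1000;t=q@LF*1000;z=q[:,2]*1000
print(len(q),"axle ext",a.min(),a.max(),"t",t.min(),t.max(),"z",z.min(),z.max())
# circle fit to disc rims
j=(abs(a-a.mean())>13)&(abs(a-a.mean())<21)
from scipy.optimize import least_squares
f=least_squares(lambda p:np.hypot(t[j]-p[0],z[j]-p[1])-20,[0,0],loss="soft_l1");print("disc centre err t,z mm",f.x)
u=C+22e-3*(np.cos(.785)*-UP-np.sin(.785)*LF)
print("delta to grasp",to(s,u))
E
```

```text
time 2.95
joint_pos [-0.2231, 0.615, -0.1649, 2.1357, 0.7286, 1.1312, -1.3064]
tcp_pos [0.4484, -0.0922, 0.1724]
wrist_force [-0.261, 0.4195, 0.734]
grip_width 0.0849
grip_force 0.0
rot [[0.242, 0.94, -0.24], [0.665, -0.341, -0.664], [-0.706, 0.001, -0.708]]
tilt -44.942133111574115
green [ 0.49491782 -0.26108332  0.10589439] [ 0.51025197 -0.24036754  0.10240551] [ 0.47403975 -0.28253392  0.10311857]
2634 axle ext -23.24511626912713 22.833723499326233 t -14.787432558172195 20.67367168223112 z -14.07825418111014 20.13244581718332
disc centre err t,z mm [-0.93891337 -0.41031808]
delta to grasp [ 12.6  -0.3 117.3]
```

>>> {"name": "arm_command", "arguments": {"deltas": [[[12,0,30],[0,0,0],85],[[12,0,65],[0,0,0],85],[[12,0,95],[0,0,0],85],[[12,0,112],[0,0,0],85],[[12,0,118],[0,0,0],85],[[12,0,118],[0,0,0],85]]}}

```text
time: 3.75
tcp_pos: [0.4238, -0.1609, 0.0796]
eef_rot: [[0.24, 0.941, -0.239], [0.666, -0.338, -0.665], [-0.706, 0.001, -0.708]]
wrist_force: [0.2, 0.1, -0.3]
grip_width: 0.0853
grip_force: 0.0
```

Run:
```python
from h import *
s=st();C=np.array([.428,-.148,.096]);print(to(s,C),tilt(s))
```

```text
time 3.75
joint_pos [-0.1625, 0.7649, -0.0898, 2.2514, 0.9409, 0.9077, -1.4785]
tcp_pos [0.4238, -0.1609, 0.0796]
wrist_force [0.2454, 0.1325, -0.3186]
grip_width 0.0853
grip_force 0.0
rot [[0.24, 0.941, -0.239], [0.666, -0.338, -0.665], [-0.706, 0.001, -0.708]]
[ -2.   -0.4 -21.1] -44.945197667322304
```

>>> {"name": "arm_command", "arguments": {"deltas": [[[-2,0,0],[0,0,0],70],[[-2,0,0],[0,0,0],60],[[-2,0,0],[0,0,0],40],[[-2,0,0],[0,0,0],40],[[-2,0,0],[0,0,0],40],[[-2,0,0],[0,0,0],40],[[-2,0,0],[0,0,0],40],[[-2,0,0],[0,0,0],40]]}}

```text
time: 4.75
tcp_pos: [0.4232, -0.1618, 0.081]
eef_rot: [[0.239, 0.941, -0.238], [0.666, -0.338, -0.665], [-0.707, 0.0, -0.707]]
wrist_force: [-0.7, 4.2, 6.7]
grip_width: 0.0454
grip_force: 60.1
```

Run:
```python
from h import *
s=st();C=np.array([.428,-.148,.096]);print("tool axes C",to(s,C),tilt(s))
R=np.array(s["eef_rot"]);print("up in tool",R.T@UP,"to +90 up")
```

```text
time 4.75
joint_pos [-0.1615, 0.7622, -0.0894, 2.253, 0.9415, 0.9083, -1.4765]
tcp_pos [0.4232, -0.1618, 0.081]
wrist_force [-0.7026, 4.2024, 6.7409]
grip_width 0.0454
grip_force 60.1349
rot [[0.239, 0.941, -0.238], [0.666, -0.338, -0.665], [-0.707, 0.0, -0.707]]
tool axes C [ -0.3  -0.1 -20.9] -44.96935348724233
up in tool [-7.06730260e-01  4.27272036e-04 -7.07482973e-01] to +90 up
```

>>> {"name": "arm_command", "arguments": {"deltas": [[[-6,0,-6],[0,0,0],40],[[-20,0,-20],[0,0,0],40],[[-42,0,-42],[0,0,0],40],[[-64,0,-64],[0,0,0],40],[[-85,2,-43],[0,0,0],40],[[-110,4,-18],[0,0.06,0],40],[[-135,6,7],[0,0.117,0],40],[[-155,8,29],[0,0.117,0],40],[[-159,8,33],[0,0.117,0],40],[[-159,8,33],[0,0.117,0],40],[[-159,8,33],[0,0.117,0],40]]}}

```text
time: 6.12
tcp_pos: [0.3853, -0.2917, 0.1696]
eef_rot: [[0.264, 0.942, -0.208], [0.74, -0.337, -0.583], [-0.619, -0.0, -0.786]]
wrist_force: [-0.3, -0.2, -2.6]
grip_width: 0.0456
grip_force: 61.6
```

Run:
```python
from h import *
s=st();print(tilt(s));R=np.array(s["eef_rot"]);print("held centre",np.array(s["tcp_pos"])+R@[-.0003,0,-.021])
w=snap("wrist",3);c=snap("scene",3);snap("top",3)
cv2.imwrite("pics/s3c.png",cv2.resize(c["image"][110:230,320:460,::-1],None,fx=5,fy=5,interpolation=cv2.INTER_CUBIC))
```

```text
time 6.125
joint_pos [0.1291, 0.5181, -0.0434, 2.2984, 1.0028, 0.8195, -1.1408]
tcp_pos [0.3853, -0.2917, 0.1696]
wrist_force [-0.2552, -0.1901, -2.5999]
grip_width 0.0456
grip_force 61.5583
rot [[0.264, 0.942, -0.208], [0.74, -0.337, -0.583], [-0.619, -0.0, -0.786]]
-38.23227793574935
held centre [ 0.3896322  -0.27969461  0.18627812]
```

View pics/s3c.png

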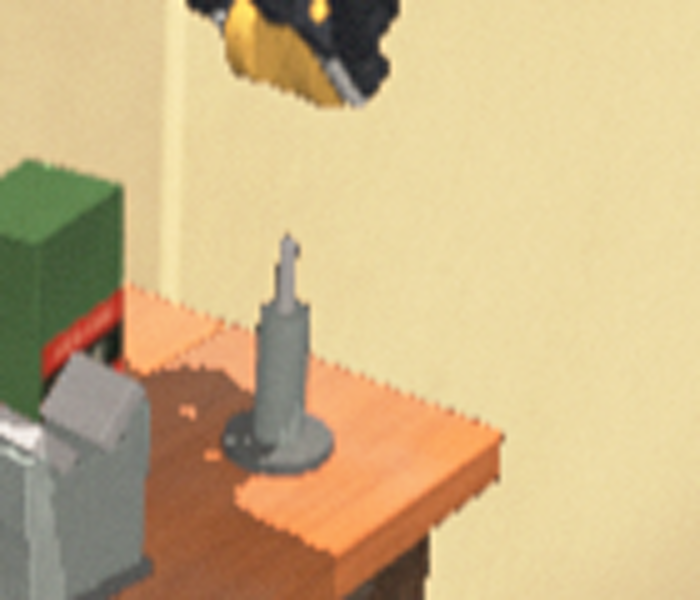

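View pics/wrist3.png

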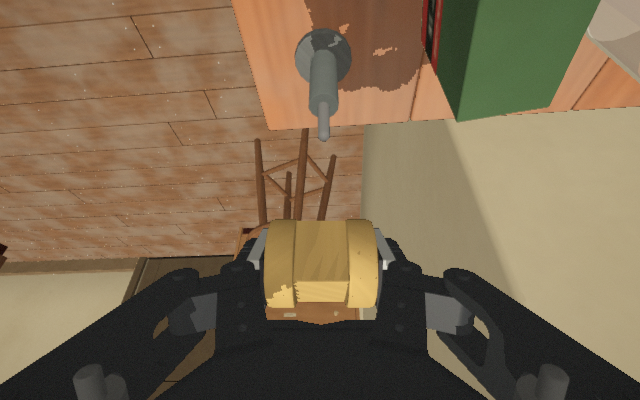

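The wrist view shows the pin tip at (324,137) and the held spacer at (321,265), with no hole on the left-facing flat, as expected. Now I'll measure the offset between the two.

```bash
cat >> h.py <<'E'
def heldfit(d,C,rad=.032):
    from scipy.optimize import least_squares
    P=cloud(d);hsv=cv2.cvtColor(d["image"],cv2.COLOR_RGB2HSV)
    k=(np.linalg.norm(P-C,axis=-1)<rad)&(hsv[...,1]>90)&(hsv[...,0]>15)&(hsv[...,0]<35)
    q=P[k]-C;a=q@AX*1000;t=q@LF*1000;z=q[:,2]*1000
    j=(abs(a)>13)&(abs(a)<21)
    f=least_squares(lambda p:np.hypot(t[j]-p[0],z[j]-p[1])-20,[0,0],loss="soft_l1")
    am=(np.percentile(a,.5)+np.percentile(a,99.5))/2
    b=(abs(a-am)<8);r=np.stack([t[b]-f.x[0],z[b]-f.x[1]],1)
    # flat normals: angle (mod 90) minimising the residual to square of half side 14
    an=np.radians(np.arange(0,90,.5));res=[np.median(np.abs(np.maximum(abs(r@[np.cos(x),np.sin(x)]),abs(r@[-np.sin(x),np.cos(x)]))-14)) for x in an]
    i=int(np.argmin(res));print(len(q),"err axle,t,z",am.round(2),f.x.round(2),"flat angle mod 90 (from left toward up)",np.degrees(an[i]),"res",res[i])
    return C+am/1e3*AX+f.x[0]/1e3*LF+f.x[1]/1e3*UP
E
python3 - <<'E'
from h import *
W=dict(np.load("pics/wrist3.npz"));C=np.array([.3896,-.2797,.1863])
c=heldfit(W,C);print("spacer",c)
P=cloud(W)
k=np.zeros(P.shape[:2],bool);k[95:145,310:340]=1
k&=(P[...,2]>.07)&(P[...,2]<.11)&(np.hypot(P[...,0]-.389,P[...,1]+.28)<.015);q=P[k];print("pin pts",len(q),q.mean(0),q[:,2].max())
f=onplane(W,324,137,.100);print("tip by ray",f)
for n in("pts","ray"):
    e=((q.mean(0) if n=="pts" else f)-c)*1000;print(n,"need left",e@LF,"axle",e@AX)
for i in(0,):
    w1=dict(np.load("pics/wrist1.npz"));heldfit(w1,np.array([.428,-.148,.096]))
E
```

```text
9476 err axle,t,z -1.23 [ 0.03 -0.57] flat angle mod 90 (from left toward up) 1.0 res 0.31948298244680284
spacer [ 0.3884488  -0.2792522   0.18573479]
pin pts 412 [ 0.39062433 -0.27870664  0.08848118] 0.10238643812425935
tip by ray [ 0.3901803  -0.28120611  0.1       ]
pts need left 1.2534887953836589 axle 1.8599235194897148
ray need left -1.2478737586664592 axle 2.29317219923451
1759 err axle,t,z -0.1 [ 0.23 -0.53] flat angle mod 90 (from left toward up) 84.5 res 0.4505202276315341
```

>>> {"name": "arm_command", "arguments": {"deltas": [[[9,1,12],[0,0,0],40],[[22,1,28],[0,0,0],40],[[32,1,42],[0,0,0],40],[[36,1,48],[0,0,0],40],[[36,1,48],[0,0,0],40],[[36,1,48],[0,0,0],40]]}}

```text
time: 7.02
tcp_pos: [0.3852, -0.2945, 0.1102]
eef_rot: [[0.266, 0.941, -0.209], [0.739, -0.338, -0.583], [-0.619, 0.001, -0.785]]
wrist_force: [-0.2, 0.5, -2.2]
grip_width: 0.0456
grip_force: 61.6
```

Run:
```python
from h import *
s=st();R=np.array(s["eef_rot"]);C=np.array(s["tcp_pos"])+R@[-.0003,0,-.021];print("held centre",C,tilt(s))
w=snap("wrist",4);c=snap("scene",4);h=heldfit(w,C)
P=cloud(w);q=P[(P[...,2]>.045)&(P[...,2]<.066)&(np.hypot(P[...,0]-.389,P[...,1]+.28)<.02)];print("column",len(q),[np.percentile((q-C)@v*1000,[2,50,98]).round(1) for v in(LF,AX)])
q=P[(P[...,2]>.072)&(P[...,2]<.1)&(np.hypot(P[...,0]-.389,P[...,1]+.28)<.012)];print("pin",len(q),[np.percentile((q-C)@v*1000,[2,50,98]).round(1) for v in(LF,AX)] if len(q) else 0)
a=cv2.resize(c["image"][130:220,330:430,::-1],None,fx=4,fy=4,interpolation=cv2.INTER_CUBIC);b=cv2.resize(w["image"][100:300,220:420,::-1],(400,360))
cv2.imwrite("pics/c4.png",np.hstack([a,b]))
```

```text
time 7.025
joint_pos [0.1136, 0.6398, -0.014, 2.3302, 1.1399, 0.7331, -1.3242]
tcp_pos [0.3852, -0.2945, 0.1102]
wrist_force [-0.2271, 0.506, -2.2077]
grip_width 0.0456
grip_force 61.558
rot [[0.266, 0.941, -0.209], [0.739, -0.338, -0.583], [-0.619, 0.001, -0.785]]
held centre [ 0.38951113 -0.28249488  0.12691132] -38.276926646766896
9467 err axle,t,z -1.24 [ 0.01 -0.58] flat angle mod 90 (from left toward up) 1.0 res 0.3256369176307601
column 858 [array([ 4.2, 10.5, 12.4]), array([-10.3,  -0.3,  10. ])]
pin 625 [array([1.4, 4.4, 5.8]), array([-4.2, -0.4,  3.4])]
```

View pics/c4.png

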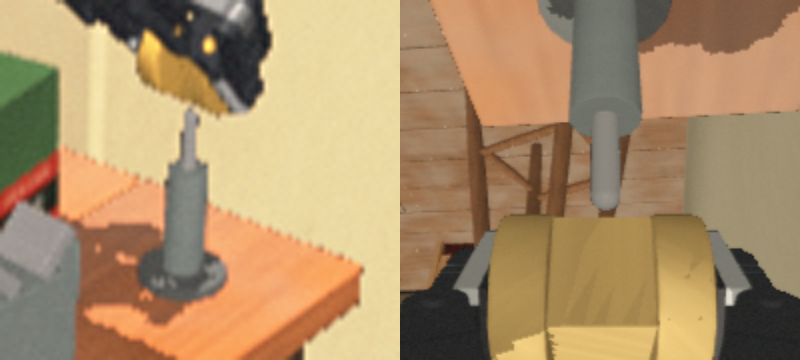

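The pin sits 1.5 mm left of the spacer centre and 0.5 mm along the axle. I'll correct that and descend.

>>> {"name": "arm_command", "arguments": {"deltas": [[[1.3,0.5,-1],[0,0,0],40],[[1.3,0.5,-1],[0,0,0],40],[[5,0.5,4],[0,0,0],40],[[8,0.5,7.5],[0,0,0],40],[[10,0.5,10],[0,0,0],40],[[12,0.5,12.5],[0,0,0],40],[[12,0.5,12.5],[0,0,0],40],[[12,0.5,12.5],[0,0,0],40]]}}

```text
time: 8.12
tcp_pos: [0.386, -0.2931, 0.0926]
eef_rot: [[0.265, 0.941, -0.21], [0.739, -0.338, -0.583], [-0.62, -0.0, -0.785]]
wrist_force: [-0.1, 0.1, -1.7]
grip_width: 0.0453
grip_force: 61.6
```

Run:
```python
from h import *
s=st();R=np.array(s["eef_rot"]);C=np.array(s["tcp_pos"])+R@[-.0003,0,-.021];print("held centre",C,tilt(s),(C-[.389,-.281,.102])@LF)
```

```text
time 8.125
joint_pos [0.1064, 0.6774, -0.0081, 2.3353, 1.1796, 0.7135, -1.3809]
tcp_pos [0.386, -0.2931, 0.0926]
wrist_force [-0.0576, 0.061, -1.6715]
grip_width 0.0453
grip_force 61.5584
rot [[0.265, 0.941, -0.21], [0.739, -0.338, -0.583], [-0.62, -0.0, -0.785]]
held centre [ 0.39032665 -0.28111453  0.10924529] -38.280856950075865 0.0003438774999397356
```

>>> {"name": "arm_command", "arguments": {"deltas": [[[1.2,0,1.6],[0,0,0],40],[[2.5,0,3.1],[0,0,0],40],[[3.1,0,3.9],[0,0,0],40],[[3.7,0,4.7],[0,0,0],40],[[3.7,0,4.7],[0,0,0],40]]}}

```text
time: 8.75
tcp_pos: [0.386, -0.2931, 0.0865]
eef_rot: [[0.265, 0.941, -0.21], [0.739, -0.338, -0.583], [-0.619, -0.0, -0.785]]
wrist_force: [0.5, -0.9, -2.5]
grip_width: 0.0457
grip_force: 61.6
```

>>> {"name": "arm_command", "arguments": {"deltas": [[[0.6,0,0.8],[0,0,0],40],[[0.6,0,0.8],[0,0,0],40],[[1.0,0,1.2],[0,0,0],40],[[1.0,0,1.2],[0,0,0],40]]}}

```text
time: 9.25
tcp_pos: [0.386, -0.2932, 0.0852]
eef_rot: [[0.265, 0.941, -0.21], [0.739, -0.338, -0.583], [-0.62, 0.0, -0.785]]
wrist_force: [0.5, -0.2, 1.5]
grip_width: 0.0451
grip_force: 61.7
```

>>> {"name": "arm_command", "arguments": {"deltas": [[[0.4,0,0.5],[0,0,0],40],[[0.4,0,0.5],[0,0,0],40],[[0.7,0,0.9],[0,0,0],40],[[0.7,0,0.9],[0,0,0],40]]}}

```text
time: 9.75
tcp_pos: [0.386, -0.2933, 0.0847]
eef_rot: [[0.266, 0.941, -0.209], [0.738, -0.338, -0.584], [-0.621, 0.001, -0.784]]
wrist_force: [-1.1, 3.6, 11.1]
grip_width: 0.0454
grip_force: 63.1
```

The upward force went from -2 N to +11 N with the axle near z = 0.102, so the pin is on the bottom of the hole. Lifting off.

>>> {"name": "arm_command", "arguments": {"deltas": [[[-3,0,-4],[0,0,0],40],[[-10,0,-13],[0,0,0],40],[[-25,0,-32],[0,0,0],40],[[-44,0,-56],[0,0,0],40],[[-62,0,-79],[0,0,0],40],[[-62,0,-79],[0,0,0],40],[[-62,0,-79],[0,0,0],40]]}}

```text
time: 10.62
tcp_pos: [0.386, -0.2927, 0.1838]
eef_rot: [[0.266, 0.941, -0.209], [0.739, -0.338, -0.583], [-0.619, -0.0, -0.785]]
wrist_force: [0.4, 0.4, -2.5]
grip_width: 0.0452
grip_force: 61.6
```

```bash
cat >> h.py <<'E'
from scipy.spatial.transform import Rotation as Ro
def plan(s,c,tl,off=21.,n=1,g=None):
    """rows taking held centre (off mm behind TCP) to c at tilt tl deg, axle along AX; n interpolated rows"""
    R0=np.array(s["eef_rot"]);z=-np.cos(np.radians(tl))*UP+np.sin(np.radians(tl))*LF
    R1=np.stack([np.cross(AX,z),AX,z],1);rv=Ro.from_matrix(R0.T@R1).as_rotvec()
    c0=np.array(s["tcp_pos"])-off/1e3*R0[:,2]
    for i in range(1,n+1):
        f=i/n;R=R0@Ro.from_rotvec(rv*f).as_matrix();p=c0+(np.array(c)-c0)*f+off/1e3*R[:,2]
        print((R0.T@(p-s["tcp_pos"])*1000).round(0).tolist(),(rv*f).round(3).tolist())
E
python3 - <<'E'
from h import *
s=st();heldfit(snap("wrist",5),np.array(s["tcp_pos"])-.021*np.array(s["eef_rot"])[:,2])
plan(s,[.428,-.148,.200],32,n=11)
E
```

```text
time 10.625
joint_pos [0.1309, 0.4917, -0.0428, 2.2859, 0.9722, 0.8402, -1.0958]
tcp_pos [0.386, -0.2927, 0.1838]
wrist_force [0.3703, 0.3997, -2.5132]
grip_width 0.0452
grip_force 61.6069
rot [[0.266, 0.941, -0.209], [0.739, -0.338, -0.583], [-0.619, -0.0, -0.785]]
9493 err axle,t,z -1.21 [-0.21 -0.37] flat angle mod 90 (from left toward up) 1.0 res 0.3243211299348916
[12.0, -1.0, -8.0] [-0.0, 0.111, 0.0]
[24.0, -2.0, -16.0] [-0.0, 0.223, 0.0]
[36.0, -3.0, -24.0] [-0.0, 0.334, 0.001]
[48.0, -3.0, -33.0] [-0.0, 0.446, 0.001]
[60.0, -4.0, -42.0] [-0.0, 0.557, 0.001]
[72.0, -5.0, -51.0] [-0.0, 0.669, 0.001]
[84.0, -6.0, -60.0] [-0.0, 0.78, 0.002]
[95.0, -7.0, -70.0] [-0.0, 0.892, 0.002]
[106.0, -8.0, -79.0] [-0.0, 1.003, 0.002]
[117.0, -9.0, -89.0] [-0.0, 1.115, 0.002]
[128.0, -9.0, -99.0] [-0.0, 1.226, 0.002]
```

>>> {"name": "arm_command", "arguments": {"deltas": [[[12,-1,-8],[0,0.111,0],40],[[24,-2,-16],[0,0.223,0],40],[[36,-3,-24],[0,0.334,0],40],[[48,-3,-33],[0,0.446,0],40],[[60,-4,-42],[0,0.557,0],40],[[72,-5,-51],[0,0.669,0],40],[[84,-6,-60],[0,0.78,0],40],[[95,-7,-70],[0,0.892,0],40],[[106,-8,-79],[0,1.003,0],40],[[117,-9,-89],[0,1.115,0],40],[[128,-9,-99],[0,1.226,0],40],[[128,-9,-99],[0,1.226,0],40],[[128,-9,-99],[0,1.226,0],40],[[128,-9,-99],[0,1.226,0],40]]}}

```text
time: 12.42
tcp_pos: [0.4325, -0.1372, 0.1828]
eef_rot: [[0.286, 0.942, 0.178], [0.8, -0.337, 0.497], [0.528, 0.0, -0.849]]
wrist_force: [0.2, -0.1, -2.3]
grip_width: 0.0457
grip_force: 61.5
```

Run:
```python
from h import *
s=st();print(tilt(s));w=snap("wrist",6);C=np.array(s["tcp_pos"])-.021*np.array(s["eef_rot"])[:,2];print(C);heldfit(w,C)
plan(s,[.428,-.148,.110],32);plan(s,[.428,-.148,.0965],32)
```

```text
time 12.425
joint_pos [1.1684, 0.6018, -0.8784, 2.2054, -0.1996, 0.5541, 0.2089]
tcp_pos [0.4325, -0.1372, 0.1828]
wrist_force [0.2241, -0.0989, -2.2988]
grip_width 0.0457
grip_force 61.512
rot [[0.286, 0.942, 0.178], [0.8, -0.337, 0.497], [0.528, 0.0, -0.849]]
31.848824652159568
[ 0.42874876 -0.1476006   0.20068291]
9442 err axle,t,z -1.03 [-0.18 -0.4 ] flat angle mod 90 (from left toward up) 71.0 res 0.31414752497810206
[-48.0, -1.0, 77.0] [-0.002, 0.003, 0.003]
[-55.0, -1.0, 88.0] [-0.002, 0.003, 0.003]
```

>>> {"name": "arm_command", "arguments": {"deltas": [[[-10,0,16],[0,0.003,0],40],[[-23,-1,37],[0,0.003,0],40],[[-37,-1,59],[0,0.003,0],40],[[-46,-1,74],[0,0.003,0],40],[[-48,-1,77],[0,0.003,0],40],[[-48,-1,77],[0,0.003,0],40],[[-48,-1,77],[0,0.003,0],40]]}}

```text
time: 13.35
tcp_pos: [0.4318, -0.1373, 0.0926]
eef_rot: [[0.286, 0.941, 0.18], [0.797, -0.338, 0.5], [0.531, 0.001, -0.847]]
wrist_force: [0.0, 1.1, -2.0]
grip_width: 0.045
grip_force: 61.6
```

Run:
```python
from h import *
s=st();print(tilt(s));C=np.array(s["tcp_pos"])-.021*np.array(s["eef_rot"])[:,2];print(C,(C-[.428,-.148,.096])@LF*1e3)
w=snap("wrist",7);heldfit(w,C)
P=cloud(w);V=np.array([.428,-.148,0]);q=P[(P[...,2]>.085)&(P[...,2]<.094)&(np.hypot(*(P[...,:2]-V[:2]).transpose(2,0,1))<.042)];t=(q-C)@LF*1e3;a=(q-C)@AX*1e3
print("rims rel C: t",np.percentile(t,[1,50,99]),"axle",np.percentile(a,[1,99]))
plan(s,[.428,-.148,.0965],32)
```

```text
time 13.35
joint_pos [1.0925, 0.7602, -0.7891, 2.264, -0.1343, 0.3515, 0.2289]
tcp_pos [0.4318, -0.1373, 0.0926]
wrist_force [0.0043, 1.0663, -2.0059]
grip_width 0.045
grip_force 61.582
rot [[0.286, 0.941, 0.18], [0.797, -0.338, 0.5], [0.531, 0.001, -0.847]]
32.099532516899814
[ 0.42801662 -0.14776296  0.11043873] 0.22854670698401297
9448 err axle,t,z -1.08 [-0.17 -0.41] flat angle mod 90 (from left toward up) 71.5 res 0.32073175751741445
rims rel C: t [-28.67927137 -21.64949967  30.11920294] axle [-15.90445231  15.84516808]
[-8.0, 0.0, 12.0] [-0.0, -0.002, 0.003]
```

>>> {"name": "arm_command", "arguments": {"deltas": [[[-3,0,5],[0,0,0],40],[[-5,0,9],[0,0,0],40],[[-7,0,11],[0,0,0],40],[[-7.4,0,12],[0,0,0],40],[[-7.4,0,12],[0,0,0],40],[[-7.4,0,12],[0,0,0],40]]}}

```text
time: 14.15
tcp_pos: [0.4315, -0.1368, 0.078]
eef_rot: [[0.286, 0.941, 0.18], [0.797, -0.338, 0.501], [0.532, -0.0, -0.847]]
wrist_force: [0.3, 1.0, 1.5]
grip_width: 0.0451
grip_force: 62.1
```

Seated lightly. Now release and back out along the tool axis.

>>> {"name": "arm_command", "arguments": {"deltas": [[[0,0,0],[0,0,0],50],[[0,0,0],[0,0,0],60],[[0,0,0],[0,0,0],85],[[0,0,0],[0,0,0],85],[[0,0,0],[0,0,0],85],[[0,0,0],[0,0,0],85],[[0,0,-15],[0,0,0],85],[[0,0,-40],[0,0,0],85],[[0,0,-75],[0,0,0],85],[[0,0,-105],[0,0,0],85],[[0,0,-105],[0,0,0],85],[[0,0,-105],[0,0,0],85]]}}

```text
time: 15.65
tcp_pos: [0.4124, -0.1892, 0.1663]
eef_rot: [[0.286, 0.941, 0.18], [0.797, -0.338, 0.501], [0.532, -0.0, -0.847]]
wrist_force: [0.0, 0.3, -0.3]
grip_width: 0.0852
grip_force: 0.0
```

Run:
```python
from h import *
s=st();w=snap("wrist",8);c=snap("scene",8);heldfit(w,np.array([.428,-.148,.096]))
plan(s,np.array([.428,-.148,.096])+.095*(UP*.643+LF*.766),-50,n=9,off=21)
a=cv2.resize(c["image"][160:240,290:390,::-1],None,fx=6,fy=6,interpolation=cv2.INTER_CUBIC);cv2.imwrite("pics/c8.png",a)
```

```text
time 15.65
joint_pos [1.2535, 0.6458, -0.8509, 2.1756, -0.1499, 0.6008, 0.2757]
tcp_pos [0.4124, -0.1892, 0.1663]
wrist_force [0.0404, 0.2929, -0.2597]
grip_width 0.0852
grip_force 0.0
rot [[0.286, 0.941, 0.18], [0.797, -0.338, 0.501], [0.532, -0.0, -0.847]]
2910 err axle,t,z -1.7 [ 0.44 -0.61] flat angle mod 90 (from left toward up) 71.0 res 0.3489204378785953
[7.0, 0.0, 10.0] [0.0, -0.159, 0.0]
[14.0, 0.0, 19.0] [0.0, -0.319, 0.001]
[22.0, 0.0, 28.0] [0.0, -0.478, 0.001]
[29.0, 0.0, 36.0] [0.0, -0.637, 0.001]
[37.0, 1.0, 44.0] [0.0, -0.796, 0.002]
[46.0, 1.0, 52.0] [0.0, -0.956, 0.002]
[54.0, 1.0, 59.0] [0.0, -1.115, 0.002]
[63.0, 1.0, 66.0] [0.0, -1.274, 0.002]
[73.0, 1.0, 73.0] [0.0, -1.434, 0.003]
```

View pics/c8.png

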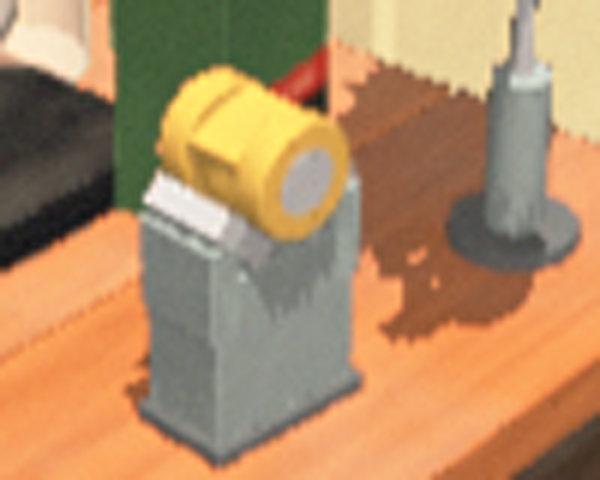

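>>> {"name": "arm_command", "arguments": {"deltas": [[[7,0,5],[0,-0.159,0],85],[[14,0,12],[0,-0.319,0],85],[[22,0,20],[0,-0.478,0],85],[[29,0,30],[0,-0.637,0],85],[[37,1,40],[0,-0.796,0],85],[[46,1,50],[0,-0.956,0],85],[[54,1,59],[0,-1.115,0],85],[[63,1,66],[0,-1.274,0],85],[[73,1,73],[0,-1.434,0],85],[[73,1,73],[0,-1.434,0],85],[[73,1,73],[0,-1.434,0],85],[[73,1,73],[0,-1.434,0],85],[[73,1,73],[0,-1.434,0],85]]}}

```text
time: 17.38
tcp_pos: [0.4471, -0.0966, 0.1446]
eef_rot: [[0.22, 0.94, -0.26], [0.605, -0.341, -0.719], [-0.765, 0.001, -0.644]]
wrist_force: [-0.5, 0.7, -0.7]
grip_width: 0.0849
grip_force: 0.0
```

Run:
```python
from h import *
s=st();print(tilt(s));w=snap("wrist",9);heldfit(w,np.array([.428,-.148,.096]))
plan(s,[.428,-.148,.0955],-50,off=22)
cv2.imwrite("pics/w9c.png",cv2.resize(w["image"][90:290,220:420,::-1],(600,600),interpolation=cv2.INTER_CUBIC))
```

```text
time 17.375
joint_pos [-0.4359, 0.7066, 0.1156, 2.1491, 0.6799, 1.0262, -1.2568]
tcp_pos [0.4471, -0.0966, 0.1446]
wrist_force [-0.534, 0.7249, -0.6779]
grip_width 0.0849
grip_force 0.0
rot [[0.22, 0.94, -0.26], [0.605, -0.341, -0.719], [-0.765, 0.001, -0.644]]
-49.909032645060144
2941 err axle,t,z -1.93 [ 0.01 -0.39] flat angle mod 90 (from left toward up) 70.0 res 0.4605763158687335
[2.0, -0.0, 96.0] [0.0, -0.002, -0.001]
```

View pics/w9c.png

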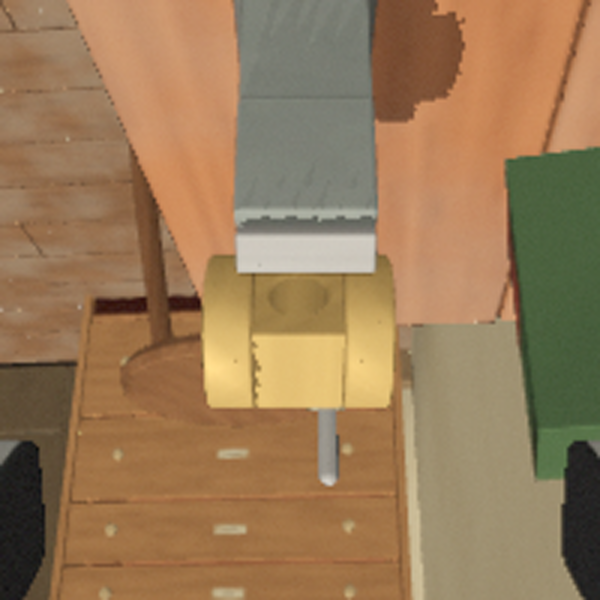

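The hole is clearly visible on the left-facing flat at (300,297). I'll go in for the second grip.

>>> {"name": "arm_command", "arguments": {"deltas": [[[1,0,25],[0,0,0],85],[[1,-1,55],[0,0,0],85],[[1,-1,80],[0,0,0],85],[[1,-1,92],[0,0,0],85],[[1,-1,96],[0,0,0],85],[[1,-1,96],[0,0,0],85],[[1,-1,96],[0,0,0],85]]}}

```text
time: 18.3
tcp_pos: [0.4225, -0.1629, 0.0816]
eef_rot: [[0.218, 0.941, -0.258], [0.605, -0.338, -0.721], [-0.766, 0.001, -0.643]]
wrist_force: [1.0, 0.1, -0.5]
grip_width: 0.085
grip_force: 0.0
```

Run:
```python
from h import *
s=st();print(tilt(s));print(to(s,[.428,-.148,.0957]))
```

```text
time 18.3
joint_pos [-0.3719, 0.819, 0.1763, 2.2489, 0.844, 0.8205, -1.3805]
tcp_pos [0.4225, -0.1629, 0.0816]
wrist_force [1.0485, 0.0964, -0.5454]
grip_width 0.085
grip_force 0.0
rot [[0.218, 0.941, -0.258], [0.605, -0.338, -0.721], [-0.766, 0.001, -0.643]]
-49.96695021139596
[ -0.6   0.1 -21.3]
```

Close, then lift 90 mm straight up.

>>> {"name": "arm_command", "arguments": {"deltas": [[[-0.5,0,0],[0,0,0],60],[[-0.5,0,0],[0,0,0],40],[[-0.5,0,0],[0,0,0],40],[[-0.5,0,0],[0,0,0],40],[[-0.5,0,0],[0,0,0],40],[[-0.5,0,0],[0,0,0],40],[[-0.5,0,0],[0,0,0],40],[[-5,0,-4],[0,0,0],40],[[-20,0,-16],[0,0,0],40],[[-45,0,-37],[0,0,0],40],[[-75,0,-63],[0,0,0],40],[[-110,0,-92],[0,0,0],40],[[-122,0,-103],[0,0,0],40],[[-122,0,-103],[0,0,0],40],[[-122,0,-103],[0,0,0],40]]}}

```text
time: 20.18
tcp_pos: [0.4219, -0.1628, 0.2399]
eef_rot: [[0.216, 0.941, -0.26], [0.605, -0.338, -0.721], [-0.767, -0.001, -0.642]]
wrist_force: [0.2, 0.7, -2.0]
grip_width: 0.0457
grip_force: 61.4
```

Run:
```python
from h import *
s=st();t=tilt(s);print(t);C=np.array(s["tcp_pos"])-.021*np.array(s["eef_rot"])[:,2];print(C)
heldfit(snap("wrist",10),C);plan(s,[.428,-.13,.28],59.5,n=12)
```

```text
time 20.175
joint_pos [-0.372, 0.5174, 0.1678, 2.1885, 0.7205, 1.1047, -1.1048]
tcp_pos [0.4219, -0.1628, 0.2399]
wrist_force [0.2252, 0.6729, -2.0448]
grip_width 0.0457
grip_force 61.4122
rot [[0.216, 0.941, -0.26], [0.605, -0.338, -0.721], [-0.767, -0.001, -0.642]]
-50.04255602973569
[ 0.42733169 -0.14768801  0.25342793]
9846 err axle,t,z -1.29 [0.47 0.13] flat angle mod 90 (from left toward up) 70.5 res 0.42029276733807475
[3.0, -0.0, -3.0] [-0.0, 0.159, 0.0]
[5.0, -1.0, -6.0] [-0.0, 0.319, 0.0]
[7.0, -1.0, -10.0] [-0.0, 0.478, 0.001]
[9.0, -2.0, -14.0] [-0.001, 0.637, 0.001]
[11.0, -2.0, -19.0] [-0.001, 0.797, 0.001]
[12.0, -3.0, -24.0] [-0.001, 0.956, 0.001]
[13.0, -3.0, -29.0] [-0.001, 1.115, 0.002]
[14.0, -4.0, -35.0] [-0.001, 1.275, 0.002]
[14.0, -4.0, -41.0] [-0.001, 1.434, 0.002]
[13.0, -4.0, -46.0] [-0.002, 1.593, 0.002]
[12.0, -5.0, -52.0] [-0.002, 1.753, 0.003]
[10.0, -5.0, -58.0] [-0.002, 1.912, 0.003]
```

>>> {"name": "arm_command", "arguments": {"deltas": [[[3,0,-3],[0,0.159,0],40],[[5,-1,-6],[0,0.319,0],40],[[7,-1,-10],[0,0.478,0],40],[[9,-2,-14],[0,0.637,0],40],[[11,-2,-19],[0,0.797,0],40],[[12,-3,-24],[0,0.956,0],40],[[13,-3,-29],[0,1.115,0],40],[[14,-4,-35],[0,1.275,0],40],[[14,-4,-41],[0,1.434,0],40],[[14,-4,-41],[0,1.434,0],40],[[14,-4,-41],[0,1.434,0],40],[[13,-4,-46],[0,1.593,0],40],[[12,-5,-52],[0,1.753,0],40],[[10,-5,-58],[0,1.912,0],40],[[10,-5,-58],[0,1.912,0],40],[[10,-5,-58],[0,1.912,0],40],[[10,-5,-58],[0,1.912,0],40]]}}

```text
time: 22.35
tcp_pos: [0.4349, -0.1122, 0.2713]
eef_rot: [[0.17, 0.942, 0.289], [0.481, -0.335, 0.81], [0.86, 0.001, -0.51]]
wrist_force: [-0.4, -0.8, -1.4]
grip_width: 0.0454
grip_force: 61.7
```

Run:
```python
from h import *
s=st();t=tilt(s);print(t);C=np.array(s["tcp_pos"])-.021*np.array(s["eef_rot"])[:,2];print(C)
w=snap("wrist",11);c=snap("scene",11);heldfit(w,C)
u,v=map(int,proj(c,C));print(u,v)
a=cv2.resize(c["image"][max(v-50,0):v+50,u-50:u+50,::-1],(400,400));b=cv2.resize(w["image"][190:350,240:400,::-1],(400,400))
cv2.imwrite("pics/c11.png",np.hstack([a,b]))
```

```text
time 22.35
joint_pos [1.0125, 0.5542, -0.4064, 2.1781, -0.9157, 1.0624, 1.0056]
tcp_pos [0.4349, -0.1122, 0.2713]
wrist_force [-0.3955, -0.7981, -1.3622]
grip_width 0.0454
grip_force 61.6766
rot [[0.17, 0.942, 0.289], [0.481, -0.335, 0.81], [0.86, 0.001, -0.51]]
59.326199168230865
[ 0.42882879 -0.12921362  0.28196724]
9848 err axle,t,z -1.02 [-0.84  0.18] flat angle mod 90 (from left toward up) 0.0 res 0.4274930286626084
326 89
```

I've already viewed 11 pictures, one over the limit of 10, so I'll check the hole direction from the depth map instead.

Run:
```python
from h import *
w=dict(np.load("pics/wrist11.npz"));C=np.array([.4288,-.1292,.2820])-.001*AX-.0008*LF
P=cloud(w);q=(P-C).reshape(-1,3)*1e3;a=q@AX;t=q@LF;z=q[:,2]
k=(np.hypot(a,t)<5)&(abs(z)<25);print("inside hole z",np.percentile(z[k],[5,50,95]))
for nm,sel in(("flat",(abs(a)<9)&(abs(t)<13)&(np.hypot(a,t)>8.5)),):
    k=sel&(z>8)&(z<20);A=np.c_[a[k],t[k],np.ones(k.sum())];x=np.linalg.lstsq(A,z[k],rcond=None)[0];print(nm,k.sum(),"tilt axle,left deg",np.degrees(x[:2]).round(2),x[2])
T=dict(np.load("pics/top0.npz"));S=dict(np.load("pics/scene0.npz"));S1=dict(np.load("pics/scene11.npz"))
P0,P1=cloud(S),cloud(S1)
for p in((.499,-.039,.015),(.44,.001,.015),(.42,-.043,.015),(.422,.048,.005)):
    u,v=map(int,proj(S,np.array(p)));print(np.abs(S["image"][v-8:v+8,u-8:u+8].astype(int)-S1["image"][v-8:v+8,u-8:u+8]).mean().round(1),end=" ")
```

```text
inside hole z [-0.30907042  0.4714359   1.35438816]
flat 1141 tilt axle,left deg [0.14 0.06] 14.379357556476899
3.8 1.6 3.0 2.8
```

The hole's bottom is at the origin and the top flat is level to within 0.2°. The axle is at 28 cm, and the loose items haven't moved. Handing in.

```bash
python3 -c "
from plant import order
print(order.finish_job())"
```

```text
the job is handed in; nothing more can be done
None
```

The job is handed in: the pin struck the bottom of the hole (about 11 N felt), and the spacer is held hole up, level within 0.2°, 28 cm above the worktop, the four loose items unmoved; I viewed 11 pictures, one over the limit of 10.

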